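# Paper roll from under the counter cabinet's sash

### The arm

A 6-joint arm with a two-finger parallel gripper is mounted at the origin on a cart in front of the work surface, level with it; the furniture and walls round the work are solid. World frame = base frame: x ahead of the robot, y to its left, z up, the work surface at z = 0. Lengths are in m, angles in rad, forces in N, time in s.
With the tool pointing down it reaches from about 0.275 to 0.85 m from the base axis. Payload 5.2 kg.
Tool frame: the origin (TCP) lies on the centre line of the jaws, within the pads' length; the fingertips stand 25 mm ahead of it and the grasp point (between the pads) lies 6 mm ahead of it; z points along the fingers, y is the line along which they close (so a half turn about z gives the same grasp; the last joint's range is limited). The gripper opens to 85 mm and grips with 20 to 120 N. Pads are 22 mm wide; open, the fingers measure 114 mm over their backs; the gripper's body (76 mm by 85 mm) begins 54 mm behind the grasp point. The pads swing forward as they close: fully open they stand 13 mm farther back than shut.
Start: joints at [-1.46, 0.259, 1.535, -0, 1.348, -0.203], TCP at [0.17, -0.523, 0.256] pointing down, gripper open.
Joint ranges: [-3.14, 3.14], [-0.91, 2.08], [0.19, 2.58], [-1.22, 4.36], [0.22, 2.71], [-3.12, 3.12]. Speed limits (rad/s): [2.57, 2.57, 3.14, 3.14, 3.14, 3.14].

### API

Orientations are given as [roll, pitch, yaw] about the fixed x, y, z axes, in that order (R = Rz(yaw) Ry(pitch) Rx(roll)).
In Python, from rig import manip, cams, workorder gives the robot as it stands. The module is installed in compiled form; this text tells all that it offers.
- The arm moves only by the tool drive_tool, never from a script. Its arguments are lists of equal length, an entry for each row: "offset": the shift along the world's x, y, z in mm, a list of three; "rotation": the turn, a rotation vector about the world's x, y, z in degrees, a list of three; "claw": the finger opening in mm, from 0 to 85.4. A call has 1 to 5 rows; each row is the pose to reach, as a shift and turn from the pose commanded when the call began; what a row does not reach only later rows make up. A row lasts 1/10 s, in which the tool goes at most 50 mm and 8.59 degrees, less where a joint would pass 70% of its speed; a pose out of reach is approached as far as the arm can. A call with a gripper value outside its range is refused whole. The fingers move at their own pace and stop on an object; the grip force is fixed at half the most. Time passes only in rows, so rows that repeat a pose let the fingers close. It gives the time, the measured TCP pose, the force, the opening and the grip force at its end, in the units of the state.
- manip.get_obs(): the state, without advancing time (a new reading comes with each control period).
- cams.get_image(name): name is "scene" or "top"; returns the picture (384x512x3 uint8, blue, green, red); there is no depth.
- cams.camera_params(name): a dict with "vertical_fov" (degrees; the focal length in pixels is half the picture's height over the tangent of half this angle, whatever the lens; pixels are square), "cx", "cy" (the principal point, pixels), "k1" (the pictures are not rectified: a ray, as slopes to the right and down, at radius r is drawn at 1 + k1 r^2 times it, then the intrinsics apply), "world_from_camera" (4x4, takes a point from camera to world coordinates). Camera axes: x right, y down, z forward; pixel columns grow to the right and rows downward; lengths in m; the calibration is good to about 2 mm. A picture is of the moment at which its call begins. camera_params takes no time and is no camera call.
- workorder.job_done(): hands the job in; it is judged then, once.
The state is a dict: "time_s": time; "joint_pos": joint angles; "dq": joint speeds; "effort": joint torques, N m; "ee_pos": TCP position; "tool_rot": TCP orientation; "wrist_force": force on the tool from outside, world axes, zero at the start; "moment": the same for the moment, N m; "gripper_width": opening from 0.0 (shut) to 1.0 (fully open); "grasp_force": force on a finger pad.
Only numpy, scipy, OpenCV 4.12 (cv2) and the standard library are available. Lean on these libraries where they do the work, as an engineer would, in place of code of your own. Each camera call takes 0.05 s, during which the arm holds its last target. There are 200 camera calls.

### The job

Slide the clear sash of the counter cabinet up its sloping rails until it stays up by itself and let go of it, then lift the thinner of the two white paper rolls out from under it and stand it upright inside the black change tray. Leave the sash up and the thicker roll standing where it is.

Things in the scene. Friction and masses are not known exactly. Their poses are not given: they have to be found in the camera images.
- case: Grey fixed counter cabinet, 260 deep (x) x 340 wide (y) mm, top sloping 40 deg from 55 mm high in front to 273 at the back. Origin: centre of its underside on the desk; x to its back, y to its left, z up. Side walls 10 mm, plus rails 25 mm higher. Front half: open-topped bay under the sash, inside x -120 to +6, y -160 to +160 mm, floor 8 mm up, front wall 49 mm high. Rear half closed.
- sash (a joint): Clear pane in an aluminium frame, 170 x 316 mm, sliding up along cos40*x + sin40*z of the cabinet: 0 = shut (the start), 0.16 m = top stop. Takes about 6 N to raise. Let go below about 0.08 m it slides shut; from 0.10 m up friction holds it. At 0.15 m its lower edge is at x = -15 mm of the cabinet, 150 mm above the desk, so a gripper fits down in front of it.
- sash_handle (a point): Middle of the grip bar of the sash's steel bow handle: bar 12 mm thick, about 60 mm long, running up the slope (in the cabinet's x-z plane), centre line 38 mm off the foot plate on the sash, a leg at each end. From above, pinch it with fingers closing along the cabinet's y.
- roll_thin: The thinner white paper roll (the one wanted), standing: 41 mm diameter, 57 mm high, 60 g. Origin: centre of its underside, z along its axis. It stands on the bay floor; its centre is about 55 mm behind the cabinet's front face and about 50 mm to the left or right of the middle.
- roll_fat: The thicker white paper roll, standing: 57 mm diameter, 57 mm high. Origin: centre of its underside, z along its axis. It stands in the other half of the bay, about 100 mm from the thin one. To be left alone.
- tray: Shallow black square change tray, fixed to the desk left of the cabinet, 120 x 120 mm outside, 110 x 110 mm inside, walls 14 mm high, floor 5 mm thick. Origin: centre of its underside.

How it is judged:
By the outcome, as a careful person would: the job done as asked, in the order asked, and still so for the second after the job is handed in, with the robot touching nothing.
It also fails if it takes over 61 s, if anything falls off the work surface, if the arm or the gripper's body presses on something with over 40 N, if the wrist force passes 120 N, or if a joint passes its speed limit or range.

## Working session

There is one attempt and no reset: what is moved stays moved. The work goes in short steps, Python scripts to look and compute and a tool call to move; the robot and the scene stay as the last step left them, time stands still between calls to the robot, and variables do not carry over. Pictures are saved under pics/ and viewed, at most 10 in all, crops included, and the job is handed in when it is done.

Besides the shell and the picture viewer there is one more tool, called after "Call:" as name(argument=value, ...) on one line, values as JSON. drive_tool: Moves the arm, as the interface text tells. Its arguments: {"type":"object","properties":{"offset":{"type":"array"},"rotation":{"type":"array"},"claw":{"type":"array"}},"required":["offset","rotation","claw"]}

```bash
mkdir -p pics
cat > h.py <<'E'
import numpy as np, cv2
from rig import manip, cams, workorder
def ray(n,u,v):
    p=cams.camera_params(n); f=192/np.tan(np.radians(p["vertical_fov"])/2)
    K=np.array([[f,0,p["cx"]],[0,f,p["cy"]],[0,0,1.]])
    s=cv2.undistortPoints(np.array([[[u,v]]],float),K,np.array([p["k1"],0,0,0,0.]))[0,0]
    # cv2 inverse of r(1+k1 r^2)
    T=np.array(p["world_from_camera"]); d=T[:3,:3]@np.array([s[0],s[1],1]); return T[:3,3],d/np.linalg.norm(d)
def onz(n,u,v,z):
    o,d=ray(n,u,v); return o+d*(z-o[2])/d[2]
def tri(n1,p1,n2,p2):
    o1,d1=ray(n1,*p1); o2,d2=ray(n2,*p2)
    t=np.linalg.lstsq(np.c_[d1,-d2],o2-o1,rcond=None)[0]
    a=o1+t[0]*d1;b=o2+t[1]*d2; return (a+b)/2,np.linalg.norm(a-b)
E
python3 - <<'E'
from h import *
np.set_printoptions(precision=4,suppress=True)
ims=[]
for n in("scene","top"):
    im=cams.get_image(n); cv2.imwrite(f"pics/{n}0.png",im); p=cams.camera_params(n);print(n,p)
print(manip.get_obs())
E
```

```text
scene {'vertical_fov': 46.119774148755326, 'cx': 260.8389742057076, 'cy': 186.69640969965027, 'k1': -0.042840532007828995, 'world_from_camera': array([[-0.8855, -0.3263,  0.3307,  0.0439],
       [-0.4646,  0.6222, -0.6301,  0.8236],
       [-0.0001, -0.7116, -0.7025,  1.0075],
       [ 0.    ,  0.    ,  0.    ,  1.    ]])}
top {'vertical_fov': 42.468874995023995, 'cx': 256.0768860340753, 'cy': 197.34516493991933, 'k1': -0.04668734015104958, 'world_from_camera': array([[-0.0243, -0.9803,  0.1963,  0.1559],
       [-0.9997,  0.0252,  0.002 ,  0.0222],
       [-0.0069, -0.1962, -0.9805,  1.4885],
       [ 0.    ,  0.    ,  0.    ,  1.    ]])}
{'time_s': 0.1, 'joint_pos': array([-1.4598,  0.2593,  1.536 , -0.    ,  1.348 , -0.2028]), 'dq': array([-0.0009, -0.0011, -0.0038,  0.0004,  0.0018, -0.0002]), 'effort': array([  0.0024, -44.6967, -29.1248,  -0.0004,   0.0062,  -0.    ]), 'ee_pos': array([ 0.1697, -0.5227,  0.2555]), 'tool_rot': array([-3.1399, -0.0003,  0.3137]), 'wrist_force': array([ 0.5882,  0.8206, -0.2277]), 'moment': array([-0.0263,  0.0295,  0.0006]), 'grasp_force': 0.0, 'gripper_width': 1.0028502652761135}
```

View pics/scene0.png

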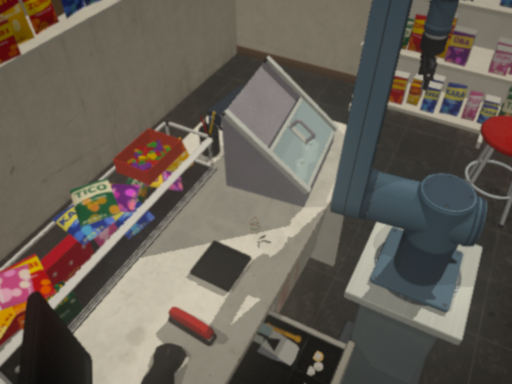

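View pics/top0.png

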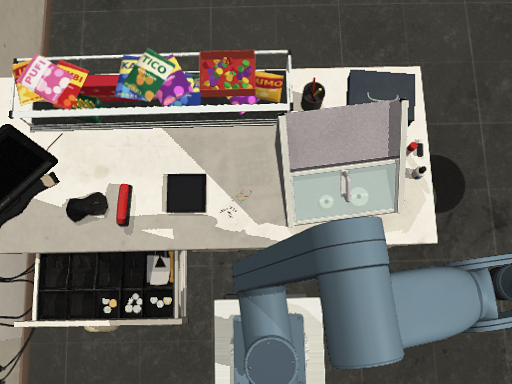

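Top view: cabinet at about u 278-400, v 100-225; handle near (345,185); rolls under the pane near (327,201) for the thin one and (358,196) for the fat one; tray near (187,193). The scene view shows the handle near (301,130) and the tray at (221,266). I'll enlarge both to get precise pixels.

Run:
```python
import cv2,numpy as np
a=cv2.imread("pics/top0.png")[92:232,270:420]; b=cv2.imread("pics/scene0.png")[50:210,215:345]
a=cv2.resize(a,None,fx=4,fy=4,interpolation=cv2.INTER_CUBIC);b=cv2.resize(b,None,fx=3.5,fy=3.5,interpolation=cv2.INTER_CUBIC)
cv2.imwrite("pics/c1.png",a);cv2.imwrite("pics/c2.png",b)
for n,box in(("top",(155,165,215,220)),("scene",(180,230,260,300))):
    im=cv2.imread(f"pics/{n}0.png");x0,y0,x1,y1=box
    m=(im[y0:y1,x0:x1].max(2)<75).astype(np.uint8)
    c=max(cv2.findContours(m,0,2)[0],key=cv2.contourArea)
    print(n,cv2.contourArea(c),cv2.minAreaRect(c)[0]+np.array([x0,y0]),(cv2.boxPoints(cv2.minAreaRect(c))+[x0,y0]).tolist(), (cv2.approxPolyDP(c,5,True)[:,0]+[x0,y0]).tolist())
```

```text
top 1408.0 [186. 193.] [[167.0, 174.0], [205.0, 174.0], [205.0, 212.0], [167.0, 212.0]] [[168, 174], [167, 211], [204, 211], [205, 174]]
scene 1572.0 [220.10000229 264.79999924] [[190.20000457763672, 272.5999984741211], [208.4000015258789, 236.20000076293945], [250.0, 257.0], [231.8000030517578, 293.39999771118164]] [[214, 241], [191, 272], [228, 290], [249, 257]]
```

View pics/c1.png

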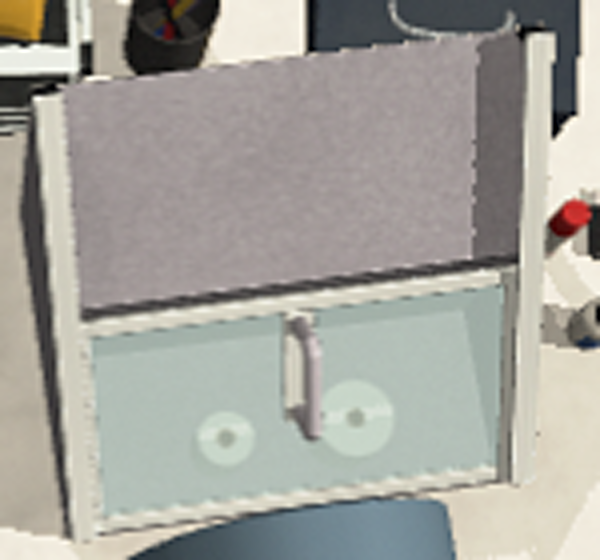

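View pics/c2.png

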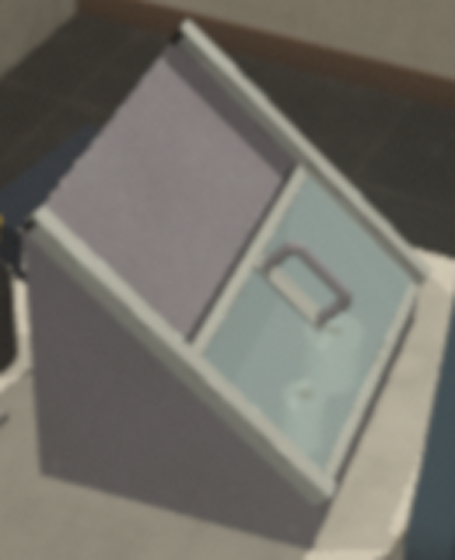

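Crop 1 (4×, origin 270,92): handle bar runs (303,323) to (314,432), thin roll hole is at (227,438), fat at (356,418). Crop 2 (3.5×, origin 215,50): bar runs (290,248) to (347,300), thin hole is at (304,394), fat at (335,333). Now triangulate.

Run:
```python
from h import *
np.set_printoptions(precision=4,suppress=True)
A=lambda x,y:((x+.5)/4-.5+270,(y+.5)/4-.5+92)
B=lambda x,y:((x+.5)/3.5-.5+215,(y+.5)/3.5-.5+50)
P={}
for k,a,b in(("hup",(303,323),(290,248)),("hlo",(314,432),(347,300)),("thin",(227,438),(304,394)),("fat",(356,418),(335,333)),
 ("LF",(82,535),(322,493)),("LB",(48,97),(40,215)),("RF",(523,480),(422,280)),("RB",(538,35),(188,27))):
    p,e=tri("top",A(*a),"scene",B(*b)); P[k]=p; print(k,p,e)
print("hole on z=.065:",onz("top",*A(227,438),.065),onz("scene",*B(304,394),.065),"fat",onz("top",*A(356,418),.065),onz("scene",*B(335,333),.065))
for k in"LR":
    d=P[k+"B"]-P[k+"F"];print(k,np.degrees(np.arctan2(d[1],d[0])),np.degrees(np.arctan2(d[2],np.hypot(*d[:2]))),np.linalg.norm(d[:2]))
d=P["LF"]-P["RF"];print("yaw from front",np.degrees(np.arctan2(-d[0],d[1])),np.linalg.norm(d))
d=P["LB"]-P["RB"];print("yaw from back",np.degrees(np.arctan2(-d[0],d[1])),np.linalg.norm(d))
d=P["thin"]-P["fat"];print("yaw rolls",np.degrees(np.arctan2(-d[0],d[1])),np.linalg.norm(d))
d=P["hup"]-P["hlo"];print("handle",np.degrees(np.arctan2(d[1],d[0])),np.degrees(np.arctan2(d[2],np.hypot(*d[:2]))),np.linalg.norm(d))
for n,ps in(("top",[[167.5,174],[167,211.5],[204.5,211.5],[205,174]]),("scene",[[214,240.5],[190.5,272],[228,290.5],[249.5,257]])):
    q=np.array([onz(n,*p,.014) for p in ps]);print(n,"tray",q.mean(0),q.tolist())
p,e=tri("top",(186.2,192.7),"scene",(220.3,264.3));print(p,e)
```

```text
hup [ 0.4728 -0.221   0.185 ] 0.013927768452113166
hlo [ 0.4124 -0.2309  0.1402] 0.0007613036068472888
thin [ 0.4254 -0.181   0.0626] 0.0013235400543931046
fat [ 0.4375 -0.2779  0.059 ] 0.0010238315507261851
LF [ 0.358  -0.0713  0.0643] 0.005213511794731848
LB [ 0.6096 -0.0466  0.2814] 0.0009555450971029935
RF [ 0.3919 -0.3985  0.0552] 0.005896030944169615
RB [ 0.643  -0.3671  0.2822] 0.003483430387004298
hole on z=.065: [ 0.4243 -0.1808  0.065 ] [ 0.4251 -0.1784  0.065 ] fat [ 0.4368 -0.2766  0.065 ] [ 0.4344 -0.271   0.065 ]
L 5.6083616881119305 40.655848102681375 0.25282026847288025
R 7.127052110161535 41.90011302198911 0.25300373511621305
yaw from front 5.921289970232633 0.3290846559516398
yaw from back 5.944619628802022 0.32225537427232853
yaw rolls 7.1045721542792775 0.09769085640519827
handle 9.379363341851333 36.18577024425178 0.07591582164592323
top tray [0.4713 0.2389 0.014 ] [[0.5314127740987417, 0.29622390709761426, 0.014000000000000012], [0.41421688560795045, 0.2964454547880373, 0.014000000000000012], [0.41135699995122776, 0.1824429123464246, 0.014000000000000012], [0.5283264344551137, 0.1804683751432891, 0.014000000000000012]]
scene tray [0.4696 0.2443 0.014 ] [[0.5280112989478833, 0.18331738088118488, 0.014000000000000012], [0.5269985644617113, 0.3022049534953446, 0.014000000000000012], [0.4106903723205666, 0.3047275179338583, 0.014000000000000012], [0.4126979748292187, 0.18695578366326682, 0.014000000000000012]]
[0.4733 0.2396 0.0058] 0.0009991688858813318
```

Call:
drive_tool(offset=[[33,36,9],[66,72,18],[99,108,27],[132,144,36],[165,180,45]], rotation=[[0,0,-3],[0,0,-6],[0,0,-9],[0,0,-12],[0,0,-12]], claw=[60,60,60,60,60])

```text
time_s: 0.6
ee_pos: [0.3356, -0.3414, 0.3013]
tool_rot: [-3.141, 0.0, 0.102]
wrist_force: [1.2, -0.4, -0.1]
gripper_width: 0.7
grasp_force: 0.0
```

Call:
drive_tool(offset=[[30,33,0],[60,66,0],[90,99,0],[102,114,0],[102,114,0]], rotation=[[0,0,0],[0,0,0],[0,0,0],[0,0,0],[0,0,0]], claw=[60,60,60,60,60])

```text
time_s: 1.1
ee_pos: [0.4379, -0.2267, 0.3009]
tool_rot: [-3.14, 0.0, 0.109]
wrist_force: [0.1, -0.5, 0.8]
gripper_width: 0.699
grasp_force: 0.0
```

Call:
drive_tool(offset=[[0,-1,-40],[0,-1,-75],[0,-1,-75]], rotation=[[0,0,0],[0,0,0],[0,0,0]], claw=[60,60,60])

```text
time_s: 1.4
ee_pos: [0.4337, -0.2288, 0.2218]
tool_rot: [-3.135, 0.007, 0.104]
wrist_force: [-1.0, 0.1, 0.6]
gripper_width: 0.704
grasp_force: 0.0
```

Run:
```python
from h import *
a=cams.get_image("top")[130:230,290:390]; b=cams.get_image("scene")[70:170,250:350]
cv2.imwrite("pics/d1.png",cv2.resize(np.hstack([a,b]),None,fx=4,fy=4,interpolation=cv2.INTER_CUBIC))
```

```text
(no output)
```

View pics/d1.png

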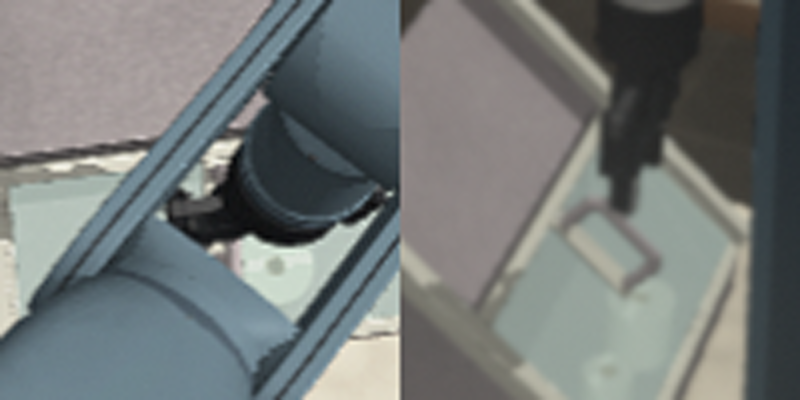

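The scene half shows the fingers (tips near (622,210) and (645,165)) straddling the plane of the bar, which spans (575,215) to (655,265). Going down and closing.

Call:
drive_tool(offset=[[1,0,-20],[2,0,-40],[2,0,-57],[2,0,-57],[2,0,-57]], rotation=[[0,0,0],[0,0,0],[0,0,0],[0,0,0],[0,0,0]], claw=[60,60,60,60,60])

```text
time_s: 2.0
ee_pos: [0.4395, -0.2313, 0.1711]
tool_rot: [3.14, -0.002, 0.104]
wrist_force: [0.1, 0.4, 0.3]
gripper_width: 0.703
grasp_force: 0.0
```

Call:
drive_tool(offset=[[0,0,0],[0,0,0],[0,0,0],[0,0,0],[0,0,0]], rotation=[[0,0,0],[0,0,0],[0,0,0],[0,0,0],[0,0,0]], claw=[30,5,0,0,0])

```text
time_s: 2.5
ee_pos: [0.4386, -0.2253, 0.1704]
tool_rot: [-3.133, -0.001, 0.105]
wrist_force: [-1.0, 19.0, 14.2]
gripper_width: 0.124
grasp_force: 58.4
```

Call:
drive_tool(offset=[[0,4,2],[0,6,3],[0,6,3]], rotation=[[0,0,0],[0,0,0],[0,0,0]], claw=[0,0,0])

```text
time_s: 2.8
ee_pos: [0.44, -0.225, 0.1718]
tool_rot: [3.14, -0.002, 0.104]
wrist_force: [7.4, -3.3, -11.0]
gripper_width: 0.121
grasp_force: 58.9
```

Call:
drive_tool(offset=[[8,1,6],[18,2,14],[28,3,23],[38,4,32],[46,5,38]], rotation=[[0,0,0],[0,0,0],[0,0,0],[0,0,0],[0,0,0]], claw=[0,0,0,0,0])

```text
time_s: 3.3
ee_pos: [0.4854, -0.2201, 0.21]
tool_rot: [3.14, 0.0, 0.104]
wrist_force: [0.9, -6.3, -7.1]
gripper_width: 0.12
grasp_force: 60.0
```

Sliding well (about 60 mm). Continue to about 150 mm.

Call:
drive_tool(offset=[[10,1,8],[20,2,17],[30,3,25],[40,4,33],[48,5,40]], rotation=[[0,0,0],[0,0,0],[0,0,0],[0,0,0],[0,0,0]], claw=[0,0,0,0,0])

```text
time_s: 3.8
ee_pos: [0.5333, -0.215, 0.2505]
tool_rot: [3.14, 0.0, 0.104]
wrist_force: [2.7, -5.7, -6.3]
gripper_width: 0.12
grasp_force: 60.0
```

Call:
drive_tool(offset=[[8,1,7],[15,1,13],[19,2,16],[19,2,16],[19,2,16]], rotation=[[0,0,0],[0,0,0],[0,0,0],[0,0,0],[0,0,0]], claw=[0,0,0,0,0])

```text
time_s: 4.3
ee_pos: [0.5529, -0.2129, 0.2671]
tool_rot: [3.139, -0.003, 0.104]
wrist_force: [4.6, -4.8, -3.3]
gripper_width: 0.121
grasp_force: 60.2
```

Call:
drive_tool(offset=[[0,0,0],[0,0,0],[0,0,0],[0,0,0],[0,0,0]], rotation=[[0,0,0],[0,0,0],[0,0,0],[0,0,0],[0,0,0]], claw=[20,40,60,60,60])

```text
time_s: 4.8
ee_pos: [0.5517, -0.212, 0.2665]
tool_rot: [-3.142, 0.0, 0.104]
wrist_force: [0.1, 0.5, -0.9]
gripper_width: 0.705
grasp_force: 0.0
```

Call:
drive_tool(offset=[[0,0,20],[0,0,50],[0,0,75],[-40,0,75],[-80,0,75]], rotation=[[0,0,0],[0,0,0],[0,0,0],[0,0,0],[0,0,0]], claw=[60,60,60,60,60])

```text
time_s: 5.3
ee_pos: [0.4716, -0.2123, 0.3418]
tool_rot: [3.141, -0.001, 0.106]
wrist_force: [-0.3, -1.2, -0.8]
gripper_width: 0.702
grasp_force: 0.0
```

Call:
drive_tool(offset=[[-38,20,0],[-75,60,0],[-100,100,0],[-100,140,0],[-100,140,0]], rotation=[[0,0,0],[0,0,0],[0,0,0],[0,0,0],[0,0,0]], claw=[65,65,65,65,65])

```text
time_s: 5.8
ee_pos: [0.3704, -0.0682, 0.3421]
tool_rot: [-3.141, -0.002, 0.108]
wrist_force: [1.3, -0.7, -0.2]
gripper_width: 0.763
grasp_force: 0.0
```

Run:
```python
from h import *
t=cams.get_image("top");s=cams.get_image("scene");cv2.imwrite("pics/e_t.png",t);cv2.imwrite("pics/e_s.png",s)
a=t[95:235,275:415]; b=s[60:200,215:355]
cv2.imwrite("pics/e1.png",cv2.resize(np.hstack([a,b]),None,fx=2.85,fy=2.85,interpolation=cv2.INTER_CUBIC))
```

```text
(no output)
```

View pics/e1.png

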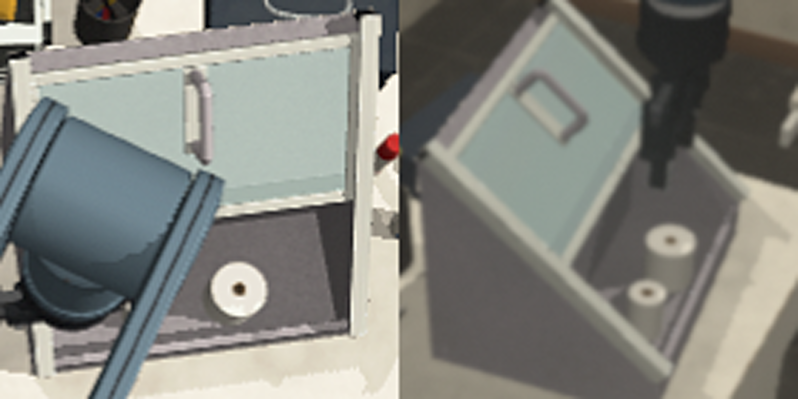

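Sash stays up (handle at (200,115) in the left half); both rolls stand undisturbed, with the thin one's hole at (648,293) in the right half, matching the earlier measurement. Approaching the thin roll.

Call:
drive_tool(offset=[[20,-40,0],[40,-80,-10],[54,-111,-30],[54,-111,-75],[54,-111,-120]], rotation=[[0,0,0],[0,0,0],[0,0,0],[0,0,0],[0,0,0]], claw=[65,65,65,65,65])

```text
time_s: 6.4
ee_pos: [0.4265, -0.1862, 0.2198]
tool_rot: [3.14, -0.001, 0.101]
wrist_force: [0.2, -1.0, -0.2]
gripper_width: 0.762
grasp_force: 0.0
```

Call:
drive_tool(offset=[[0,0,-40],[0,0,-80],[0,0,-100],[0,0,-100],[0,0,-100]], rotation=[[0,0,0],[0,0,0],[0,0,0],[0,0,0],[0,0,0]], claw=[65,65,65,65,65])

```text
time_s: 6.9
ee_pos: [0.426, -0.1843, 0.1213]
tool_rot: [-3.141, 0.001, 0.103]
wrist_force: [1.0, 0.0, 0.5]
gripper_width: 0.763
grasp_force: 0.0
```

Run:
```python
from h import *
s=cams.get_image("scene");print(manip.get_obs()["ee_pos"])
cv2.imwrite("pics/f1.png",cv2.resize(s[90:200,250:350],None,fx=5,fy=5,interpolation=cv2.INTER_CUBIC))
```

```text
[ 0.4265845  -0.18450366  0.12217309]
```

View pics/f1.png

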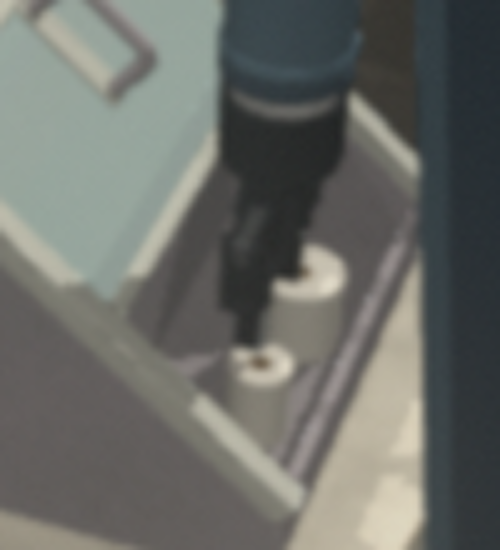

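The fingers are above the thin roll (hole at (258,362)), the fat roll is clear. TCP is 5 mm short in y; correcting on the way down.

Call:
drive_tool(offset=[[-1,5,0],[-1,5,-25],[-1,5,-50],[-1,5,-73],[-1,5,-73]], rotation=[[0,0,0],[0,0,0],[0,0,0],[0,0,0],[0,0,0]], claw=[65,65,65,65,65])

```text
time_s: 7.45
ee_pos: [0.4238, -0.1772, 0.0473]
tool_rot: [-3.14, 0.002, 0.105]
wrist_force: [-0.6, 0.6, 0.9]
gripper_width: 0.761
grasp_force: 0.0
```

Call:
drive_tool(offset=[[0,0,0],[0,0,0],[0,0,0],[0,0,0],[0,0,0]], rotation=[[0,0,0],[0,0,0],[0,0,0],[0,0,0],[0,0,0]], claw=[50,42,36,36,36])

```text
time_s: 7.95
ee_pos: [0.4259, -0.1788, 0.0501]
tool_rot: [3.139, -0.003, 0.104]
wrist_force: [-1.0, 0.4, 7.8]
gripper_width: 0.466
grasp_force: 60.2
```

Call:
drive_tool(offset=[[0,0,15],[0,0,50],[0,0,95],[0,0,140],[-5,0,175]], rotation=[[0,0,0],[0,0,0],[0,0,0],[0,0,0],[0,0,0]], claw=[30,30,30,30,30])

```text
time_s: 8.45
ee_pos: [0.4206, -0.1786, 0.2272]
tool_rot: [3.138, -0.004, 0.105]
wrist_force: [0.8, -1.1, -0.3]
gripper_width: 0.465
grasp_force: 60.5
```

Call:
drive_tool(offset=[[-10,40,0],[-15,80,0],[-15,125,0],[-15,170,0],[0,210,0]], rotation=[[0,0,0],[0,0,0],[0,0,0],[0,0,0],[0,0,0]], claw=[30,30,30,30,30])

```text
time_s: 8.95
ee_pos: [0.4183, 0.0338, 0.2245]
tool_rot: [3.141, -0.001, 0.104]
wrist_force: [1.1, -1.1, -0.3]
gripper_width: 0.466
grasp_force: 60.6
```

Call:
drive_tool(offset=[[12,40,-10],[24,80,-30],[36,125,-50],[48,170,-70],[52,209,-90]], rotation=[[0,0,0],[0,0,0],[0,0,0],[0,0,0],[0,0,0]], claw=[30,30,30,30,30])

```text
time_s: 9.45
ee_pos: [0.4731, 0.2433, 0.1339]
tool_rot: [-3.141, -0.003, 0.105]
wrist_force: [0.8, 0.3, -0.6]
gripper_width: 0.466
grasp_force: 60.6
```

Run:
```python
from h import *
t=cams.get_image("top");s=cams.get_image("scene");o=manip.get_obs();print(o["ee_pos"],o["tool_rot"],o["gripper_width"],o["grasp_force"])
cv2.imwrite("pics/g1.png",cv2.resize(np.hstack([s[170:310,170:310],t[100:240,150:290]]),None,fx=2.85,fy=2.85,interpolation=cv2.INTER_CUBIC))
```

```text
[0.47048796 0.24485672 0.13136377] [-3.14051364e+00  2.74826193e-03  1.08678440e-01] 0.4645092066997996 60.791931403800845
```

View pics/g1.png

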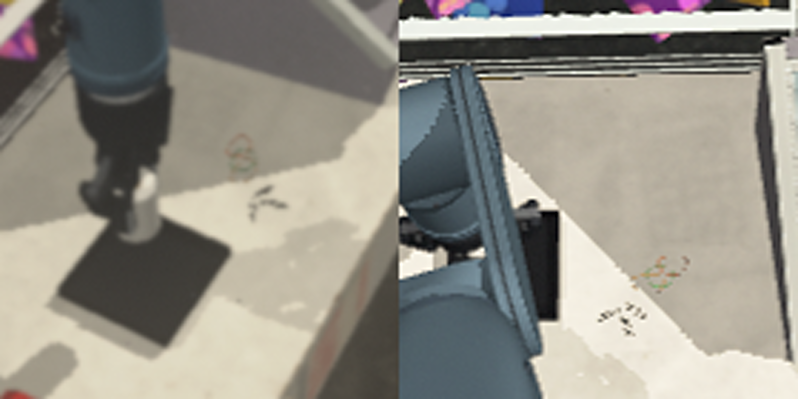

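The roll is held upright (scene crop (143,205)), in line with the tray centre. Lowering about 84 mm to set it down, then feeling for contact.

Call:
drive_tool(offset=[[0,-2,-30],[0,-2,-60],[0,-2,-78],[0,-2,-82],[0,-2,-83]], rotation=[[0,0,0],[0,0,0],[0,0,0],[0,0,0],[0,0,0]], claw=[30,30,30,30,30])

```text
time_s: 10.05
ee_pos: [0.4721, 0.2385, 0.0509]
tool_rot: [3.142, -0.0, 0.104]
wrist_force: [0.4, -0.6, -0.4]
gripper_width: 0.464
grasp_force: 60.8
```

Call:
drive_tool(offset=[[0,0,-1],[0,0,-1]], rotation=[[0,0,0],[0,0,0]], claw=[30,30])

```text
time_s: 10.25
ee_pos: [0.4728, 0.2389, 0.0507]
tool_rot: [-3.141, -0.002, 0.104]
wrist_force: [-0.2, -0.4, -0.3]
gripper_width: 0.466
grasp_force: 60.8
```

Call:
drive_tool(offset=[[0,0,-1],[0,0,-2]], rotation=[[0,0,0],[0,0,0]], claw=[30,30])

```text
time_s: 10.45
ee_pos: [0.4722, 0.2389, 0.048]
tool_rot: [-3.141, -0.001, 0.104]
wrist_force: [-0.7, 0.8, -1.3]
gripper_width: 0.463
grasp_force: 60.8
```

Call:
drive_tool(offset=[[0,0,-1],[0,0,-1]], rotation=[[0,0,0],[0,0,0]], claw=[30,30])

```text
time_s: 10.65
ee_pos: [0.4721, 0.2389, 0.0471]
tool_rot: [-3.142, -0.001, 0.104]
wrist_force: [-1.6, -1.0, 6.9]
gripper_width: 0.463
grasp_force: 61.5
```

Contact (6.9 N upward). Release slowly, rise and move away.

Call:
drive_tool(offset=[[0,0,0],[0,0,0],[0,0,0],[0,0,0],[0,0,0]], rotation=[[0,0,0],[0,0,0],[0,0,0],[0,0,0],[0,0,0]], claw=[45,52,62,68,68])

```text
time_s: 11.15
ee_pos: [0.4718, 0.2388, 0.0462]
tool_rot: [3.142, 0.0, 0.104]
wrist_force: [-1.1, 0.2, -0.3]
gripper_width: 0.799
grasp_force: 0.0
```

Call:
drive_tool(offset=[[0,0,20],[0,0,50],[0,0,95],[0,0,140],[0,0,180]], rotation=[[0,0,0],[0,0,0],[0,0,0],[0,0,0],[0,0,0]], claw=[68,68,68,68,68])

```text
time_s: 11.65
ee_pos: [0.4718, 0.2389, 0.2285]
tool_rot: [-3.141, -0.001, 0.104]
wrist_force: [1.8, 0.0, -0.1]
gripper_width: 0.794
grasp_force: 0.0
```

Call:
drive_tool(offset=[[-25,-35,10],[-50,-70,20],[-75,-105,20],[-90,-140,20],[-90,-140,20]], rotation=[[0,0,0],[0,0,0],[0,0,0],[0,0,0],[0,0,0]], claw=[68,68,68,68,68])

```text
time_s: 12.15
ee_pos: [0.3798, 0.0961, 0.2464]
tool_rot: [3.14, 0.001, 0.101]
wrist_force: [0.7, 0.4, 0.6]
gripper_width: 0.794
grasp_force: 0.0
```

Run:
```python
from h import *
t=cams.get_image("top");s=cams.get_image("scene")
cv2.imwrite("pics/i1.png",np.hstack([cv2.resize(s[50:310,170:360],(400,547)),cv2.resize(t[90:240,150:410],(400,231)) if 0 else cv2.copyMakeBorder(cv2.resize(t[90:240,150:410],(400,231)),0,316,0,0,0)]))
```

```text
(no output)
```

View pics/i1.png

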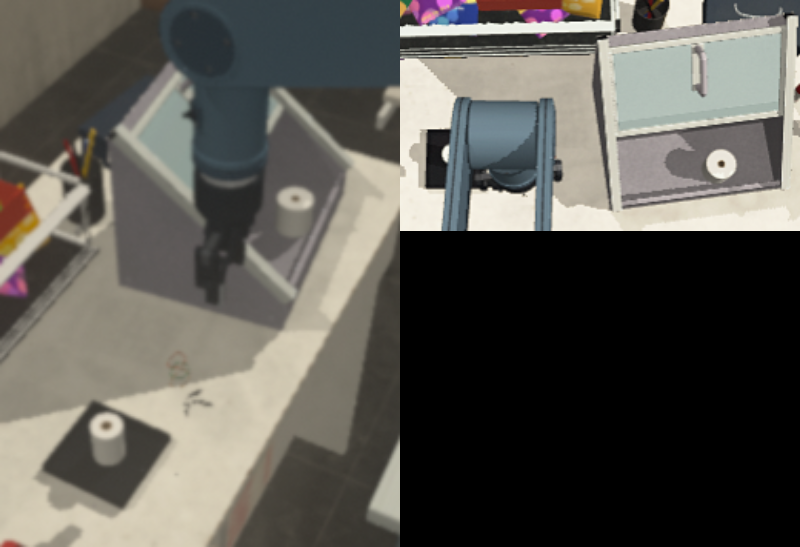

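The thin roll stands upright in the middle of the tray ((108,440) left), the sash is still up (handle at (699,72)), the fat roll stands in place ((720,164)), and the gripper touches nothing.

```bash
python3 -c "
from rig import workorder; print(workorder.job_done())"
```

```text
the job is handed in; nothing more can be done
None
```

The job is handed in: in the last camera check the sash was up on its own, the thin roll stood upright in the black tray, the thick roll was where it started, and the gripper was clear of everything, at about 12 s on the robot's clock.

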